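# Pin a dishwasher door-hinge arm to its spring and hold it wound to the stop

### The job

On the bench a dishwasher door-hinge unit is bolted down with its coupling pin out. Take the headed steel pin from the wooden block and push it down through the aligned holes of the hinge arm's fork and the spring lug between them, until its head sits flush on the fork. Then swing the arm by its upright black handle (anticlockwise seen from above), against the spring, right to its stop and finish while holding the handle there with the pin still seated: do not let go, and do not shove the tub, can or screwdriver about.

Things in the scene. Friction and masses are not known exactly. Their poses are not given: they have to be found in the camera images.
- pin_head (a point): Loose headed steel pin (about 50 g), upright with its shank in a hole of the wooden block. This point is the centre of the head: a disc 20 mm in diameter, 14 mm tall, on a 10 mm round shank 32 mm long. z points from foot to head. In the block the head's underside stands 2 mm above the block's top.
- pin_collar (a point): The same pin: centre of the underside of its head, where the shank begins (7 mm below the head's centre). Its z axis runs along the pin, foot to head.
- block (a point): Wooden pin block, fixed, 50 x 100 x 40 mm high; origin at the centre of its underside, long side along its y axis. Two vertical holes 12 mm wide and 30 mm deep, 25 mm either side of the centre along y; the pin stands in the one on the -y side, the other is empty.
- fork_hole (a point): Centre of the pin hole in the top face of the arm's fork, 44 mm above the bench, 80 mm from the pivot. Fork: two level plates 36 mm wide, 6 mm thick, undersides at 20 and 38 mm, an 8 mm spring lug between; vertical 12 mm holes, in line while the arm rests. x points along the arm to the handle, z up. Shank has free room below (base plate 8 mm high). Seated, the pin's collar lies here.
- pivot (a point): On the vertical pivot axis of the hinge unit, 44 mm above the bench. A coil spring and nut stand on the axis up to 76 mm above the bench, 19 mm radius. The unit's steel base plate (150 x 160 x 8 mm) is fixed to the bench.
- handle: Upright round black handle on the hinge arm, 20 mm in diameter, 48 mm tall, standing from 44 to 92 mm above the bench; origin at its centre, 68 mm above the bench and 160 mm from the pivot (80 mm beyond the pin hole). It swings with the arm and turns freely on its own upright axis.
- lever (a joint): Angle of the hinge arm (the fork with the handle) about the pivot, rad; 0 at rest, growing anticlockwise seen from above, hard stop at 0.9. Alone, without the pin, it swings nearly freely (a weak spring returns it).
- quadrant (a joint): Angle of the aluminium spring lug about the same pivot, rad; 0 at rest, growing the same way; its spring pulls it back to 0. It moves with the arm only when the pin is in, up to about 0.05 rad behind. Its spring then pulls back on the handle with about 2 N at the start, 8 N at the stop.
- tub: Bystander: loose open yellow plastic parts tub, 120 x 170 x 60 mm; origin at the centre of its underside.
- can: Bystander: loose blue can standing upright, 56 mm in diameter, 150 mm tall; origin at the centre of its underside.
- driver: Bystander: loose screwdriver lying on the bench.

How it is judged:
By the outcome, as a careful person would: the job done as asked, in the order asked, and still so for the second after the job is handed in, while the arm keeps its last pose, push and grip.
It also fails if it takes over 64 s, if anything falls off the work surface, if the arm or the gripper's body presses on something with over 40 N, if the wrist force passes 120 N, or if a joint passes its speed limit or range.

### The arm

A 6-joint arm with a two-finger parallel gripper is mounted at the origin on the work surface. World frame = base frame: x ahead of the robot, y to its left, z up, the work surface at z = 0. Lengths are in m, angles in rad, forces in N, time in s.
With the tool pointing down it reaches from about 0.35 to 0.975 m from the base axis. Payload 4.9 kg.
Tool frame: the origin (TCP) lies on the mounting face of the last link; the fingertips stand 173 mm ahead of it and the grasp point (between the pads) lies 155 mm ahead of it; z points along the fingers, y is the direction in which the jaws open and shut (so a half turn about z gives the same grasp; the last joint's range is limited). The gripper opens to 85 mm and grips with 20 to 120 N. Pads are 22 mm wide; open, the fingers measure 114 mm over their backs; the gripper's body (76 mm by 85 mm) begins 54 mm behind the grasp point. The pads swing forward as they close: fully open they stand 13 mm farther back than shut.
Start: joints at [1.173, 0.053, 1.613, -0, 1.476, -0.119], TCP at [0.172, 0.601, 0.405] pointing down, gripper open.
Joint ranges: [-3.01, 3.01], [-1.01, 2.22], [0.06, 2.58], [-1.02, 4.17], [0.09, 2.62], [-3.14, 3.14]. Speed limits (rad/s): [2.57, 2.57, 3.14, 3.14, 3.14, 3.14].

### API

Orientations are given as a unit quaternion [w, x, y, z].
In Python, from plant import manip gives the robot as it stands.
- The arm moves only by the tool play_rows, never from a script. Its argument "increments" is a list of rows, each an object with "offset": the shift along the tool's x, y, z in mm, a list of three; "twist": the turn about the tool's z in rad; "grip": the opening, from 0 (shut) to 1 (fully open). In form: [{"offset": [dx, dy, dz], "twist": twist, "grip": grip}, ...]. A call has 1 to 5 rows; each row is the pose to reach, as a shift and turn from the pose commanded when the call began, along the tool's axes at that moment; what a row does not reach only later rows make up. A row lasts 1/12 s, in which the tool goes at most 41.7 mm and 7.16 degrees, less where a joint would pass 70% of its speed; a pose out of reach is approached as far as the arm can. A call with a gripper value outside its range is refused whole. The fingers move at their own pace and stop on an object; the grip force is fixed at half the most. Time passes only in rows, so rows that repeat a pose let the fingers close. It gives the time, the measured TCP pose, the force and the opening at its end, in the units of the state.
- manip.state(): the state, without advancing time (a new reading comes with each control period).
- manip.grab_frame(name): name is "scene" or "side" or "wrist"; returns the picture (420x560x3 uint8, blue, green, red); there is no depth.
- manip.get_calibration(name): a dict with "fx", "fy", "cx", "cy" (pixels), "T" (4x4, takes a point from camera to world coordinates). Camera axes: x right, y down, z forward; pixel columns grow to the right and rows downward; lengths in m; the calibration is good to about 2 mm. A picture is of the moment at which its call begins: read the wrist's pose just before it. get_calibration takes no time and is no camera call; for the wrist camera it gives the pose at the moment of the call.
- manip.job_done(): hands the job in, once; it reports no verdict.
Trained networks look in the newest picture that a camera, given by its name, has taken for a name from the list of things; names that differ only in an ending like _2 or _b are one class to them, and where a whole thing is asked for, a point or a joint stands for the part that bears it (a point fixed in the world has none). Each returns a list of dicts, best first, with "p" (0 to 1); they miss things now and then, are a little off and sometimes report something else, mostly with a low value. They report only what shows in the picture. A call takes as long as a camera call.
- manip.boxes_of(query, camera): "xyz" ([x, y, z] in m, in the coordinates of the camera as it stood for that picture, good to about 4 mm: the middle of the surface that is visible of it).
- manip.tip_of(query, camera): "xyz" ([x, y, z] in m, in the coordinates of the camera as it stood for that picture, good to about 4 mm: a listed point, or the origin of a listed thing).
The state is a dict: "time": time; "joint_pos": joint angles; "joint_vel": joint speeds; "joint_efforts": joint torques, N m; "tool_pos": TCP position; "tool_rot": TCP orientation; "contact_force": force on the tool from outside, world axes, zero at the start; "ft_torque": the same for the moment, N m; "gripper_width": opening from 0.0 (shut) to 1.0 (fully open).
Only numpy, scipy, OpenCV 4.12 (cv2) and the standard library are available. Lean on these libraries where they do the work, as an engineer would, in place of code of your own. Each camera call takes 0.05 s, during which the arm holds its last target. There are 200 camera calls.

## Working session

There is one attempt and no reset: what is moved stays moved. The work goes in short steps, Python scripts to look and compute and a tool call to move; the robot and the scene stay as the last step left them, time stands still between calls to the robot, and variables do not carry over. Pictures are saved under pics/ and viewed, about 8 in all and at most 12, crops included, and the job is handed in when it is done.

Besides the shell and the picture viewer there is one more tool, called after "Request:" in YAML: its name, and indented under it one key for each argument. play_rows: Moves the arm, as the interface text tells. Its arguments: {"type":"object","properties":{"increments":{"type":"array"}},"required":["increments"]}

```bash
mkdir -p pics; cat > h.py <<'E'
import numpy as np, cv2
from scipy.spatial.transform import Rotation as R
from plant import manip as m
def w(cam,p):
    T=np.array(m.get_calibration(cam)["T"]); return T[:3,:3]@np.array(p)+T[:3,3]
def pose():
    s=m.state(); q=s["tool_rot"]; return np.array(s["tool_pos"]),R.from_quat([q[1],q[2],q[3],q[0]]).as_matrix(),s
def proj(cam,p):
    c=m.get_calibration(cam);T=np.array(c["T"]);v=T[:3,:3].T@(np.array(p)-T[:3,3]);return c["fx"]*v[0]/v[2]+c["cx"],c["fy"]*v[1]/v[2]+c["cy"]
E
python3 - <<'E'
from h import *
np.set_printoptions(precision=4,suppress=True)
p,r,s=pose(); print(p,r,s["time"],s["gripper_width"])
ims=[]
for c in("scene","side"):
    im=m.grab_frame(c); ims.append(im)
    for q in("pin_head","block","fork_hole","pivot","handle","tub","can","driver"):
        d=m.tip_of(q,c)
        print(c,q,[(np.round(w(c,x["xyz"]),4),round(x["p"],2)) for x in d[:2]])
cv2.imwrite("pics/a.png",cv2.resize(np.vstack(ims),(800*560//800,600)) if 0 else ims[0]); cv2.imwrite("pics/b.png",ims[1])
print(m.state()["time"])
E
```

```text
[0.1719 0.6006 0.4035] [[-0.9614  0.2752 -0.0008]
 [ 0.2752  0.9614 -0.0019]
 [ 0.0003 -0.002  -1.    ]] 0.0 0.9948128059405943
scene pin_head [(array([ 0.5039, -0.3428,  0.0502]), 0.63)]
scene block [(array([ 0.489 , -0.3228,  0.0026]), 0.72)]
scene fork_hole [(array([0.4986, 0.022 , 0.0447]), 0.67)]
scene pivot [(array([0.4789, 0.0945, 0.043 ]), 0.56)]
scene handle [(array([ 0.5119, -0.0616,  0.069 ]), 0.55)]
scene tub [(array([ 0.4838,  0.4291, -0.0005]), 0.86)]
scene can [(array([0.6862, 0.2994, 0.0035]), 0.64)]
scene driver [(array([ 0.7502, -0.1456,  0.0018]), 0.57), (array([ 0.517 , -0.0594,  0.0681]), 0.3)]
side pin_head [(array([ 0.4971, -0.3446,  0.0499]), 0.49)]
side block [(array([ 0.4929, -0.3245,  0.0021]), 0.95)]
side fork_hole [(array([0.4932, 0.022 , 0.0392]), 0.8), (array([ 0.4856,  0.4294, -0.0003]), 0.23)]
side pivot [(array([0.4734, 0.0991, 0.0424]), 0.87)]
side handle [(array([ 0.5131, -0.0561,  0.065 ]), 0.43)]
side tub [(array([ 0.4873,  0.4278, -0.0025]), 0.71)]
side can [(array([ 0.6855,  0.3083, -0.0004]), 0.75)]
side driver [(array([ 0.7464, -0.1404, -0.0079]), 0.87)]
0.9
```

View pics/a.png

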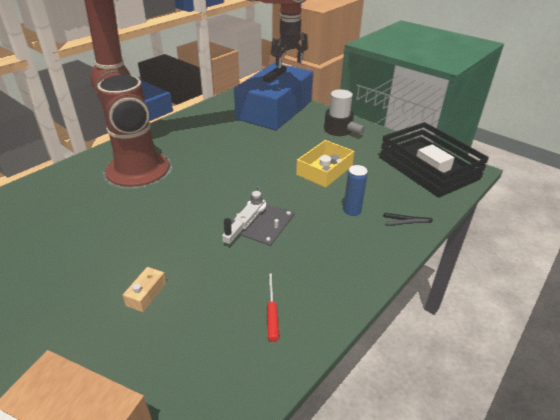

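View pics/b.png

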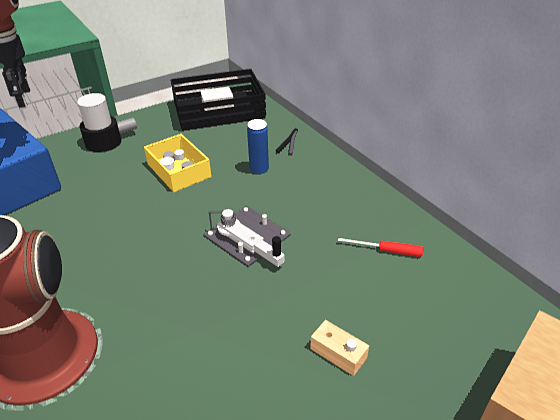

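Scene view: pin in block (~137,288), fork/handle (~228,228), tub, can and driver clear. In the side view the pin is at (351,346) and the handle at (277,245). The networks agree with this, so I'll move towards the hinge and turn the jaws across the arm.

Request:
play_rows:
  increments:
    - {"offset": [-32,-25,0],"twist": 0.12,"grip": 1}
    - {"offset": [-64,-50,0],"twist": 0.24,"grip": 1}
    - {"offset": [-96,-76,0],"twist": 0.36,"grip": 1}
    - {"offset": [-128,-102,0],"twist": 0.48,"grip": 1}
    - {"offset": [-160,-128,0],"twist": 0.6,"grip": 1}

```text
time: 1.32
tool_pos: [0.2911, 0.4322, 0.4048]
tool_rot: [0.0, 0.428, 0.904, 0.0]
contact_force: [1.3, 1.0, 1.3]
gripper_width: 1.0
```

```bash
cat >> h.py <<'E'
def go(x,y,z,yaw=None):
    "offset (mm) in tool axes and twist to reach TCP x,y,z with tool-y at heading yaw(deg)"
    p,r,s=pose(); o=1000*r.T@(np.array([x,y,z])-p)
    a=np.degrees(np.arctan2(r[1,1],r[0,1])); t=0 if yaw is None else np.radians((a-yaw+90)%180-90)
    print("pos",p.round(4),"yaw",a.round(2),"off",o.round(1),"twist",round(t,3),"tilt",r[:,2].round(4),"F",np.round(s["contact_force"],1),"t",s["time"],"g",round(s["gripper_width"],3),"q6",round(s["joint_pos"][5],2))
E
python3 - <<'E'
from h import *
go(0.47,0.02,0.40,13.2)
p,r,s=pose();T=np.array(m.get_calibration("wrist")["T"]);print(r.T@(T[:3,3]-p),r.T@T[:3,:3],m.get_calibration("wrist")["fx"])
E
```

```text
pos [0.2911 0.4322 0.4048] yaw 39.36 off [-432.1 -123.1    4.8] twist 0.457 tilt [ 4.e-04  3.e-04 -1.e+00] F [1.3 1.  1.3] t 1.3167 g 1.0 q6 0.15
[0.06825623 0.00140272 0.0303861 ] [[-1.19254432e-03 -9.62514473e-01 -2.71227703e-01]
 [ 9.99999108e-01 -9.84915707e-04 -9.01632223e-04]
 [ 6.00697639e-04 -2.71228537e-01  9.62514790e-01]] 328.1504550530692
```

Request:
play_rows:
  increments:
    - {"offset": [-40,-11,0],"twist": 0.1,"grip": 1}
    - {"offset": [-80,-22,0],"twist": 0.2,"grip": 1}
    - {"offset": [-120,-32,0],"twist": 0.3,"grip": 1}
    - {"offset": [-160,-42,0],"twist": 0.4,"grip": 1}
    - {"offset": [-200,-50,0],"twist": 0.457,"grip": 1}

```text
time: 1.73
tool_pos: [0.3798, 0.246, 0.405]
tool_rot: [0.0, 0.621, 0.784, 0.001]
contact_force: [2.2, 0.9, 0.4]
gripper_width: 1.001
```

```bash
python3 -c "
from h import *
go(0.496,0.022,0.33,13.2)"
```

```text
pos [0.3798 0.246  0.405 ] yaw 13.25 off [-244.6   61.7   75. ] twist 0.001 tilt [ 1.1e-03  4.0e-04 -1.0e+00] F [2.2 0.9 0.4] t 1.7333 g 1.001 q6 0.18
```

Request:
play_rows:
  increments:
    - {"offset": [-39,10,9],"twist": 0,"grip": 1}
    - {"offset": [-78,20,18],"twist": 0,"grip": 1}
    - {"offset": [-117,30,30],"twist": 0,"grip": 1}
    - {"offset": [-155,40,42],"twist": 0,"grip": 1}
    - {"offset": [-192,48,58],"twist": 0,"grip": 1}

```text
time: 2.15
tool_pos: [0.472, 0.0702, 0.3476]
tool_rot: [0.001, 0.62, 0.785, 0.001]
contact_force: [0.9, -1.0, -0.6]
gripper_width: 1.001
```

Request:
play_rows:
  increments:
    - {"offset": [-27,7,9],"twist": 0,"grip": 1}
    - {"offset": [-52,14,17],"twist": 0,"grip": 1}
    - {"offset": [-52,14,17],"twist": 0,"grip": 1}
    - {"offset": [-52,14,17],"twist": 0,"grip": 1}

```text
time: 2.48
tool_pos: [0.497, 0.024, 0.3291]
tool_rot: [-0.001, 0.62, 0.784, -0.0]
contact_force: [0.0, 0.5, 0.2]
gripper_width: 1.001
```

```bash
python3 - <<'E'
from h import *
np.set_printoptions(precision=4,suppress=True)
go(0.496,0.022,0.33,13.2)
im=m.grab_frame("wrist");cv2.imwrite("pics/c.png",im)
for q in("fork_hole","pivot","handle"):
    print(q,[(w("wrist",x["xyz"]),round(x["p"],2)) for x in m.tip_of(q,"wrist")[:2]])
print(m.get_calibration("wrist"))
go(0.5,-0.344,0.35,13.2)
E
```

```text
pos [0.497  0.024  0.3291] yaw 13.32 off [-1.7 -1.4 -0.9] twist 0.002 tilt [-0.0016  0.0005 -1.    ] F [0.  0.5 0.2] t 2.4833 g 1.001 q6 -0.33
fork_hole [(array([0.4933, 0.0222, 0.0484]), 0.57)]
pivot []
handle [(array([ 0.5131, -0.0524,  0.068 ]), 0.85)]
{'fx': 328.1504550530692, 'fy': 328.1504550530692, 'cx': 283.0731323051597, 'cy': 203.86852447636494, 'T': array([[ 0.9724,  0.2243,  0.0635,  0.482 ],
       [ 0.2331, -0.9359, -0.2641,  0.0933],
       [ 0.0002,  0.2717, -0.9624,  0.3   ],
       [ 0.    ,  0.    ,  0.    ,  1.    ]])}
pos [0.4966 0.0259 0.3303] yaw 13.55 off [-360.4  -83.3  -19.7] twist 0.006 tilt [ 0.001   0.0001 -1.    ] F [-0.3 -0.5  1.2] t 2.6833 g 0.999 q6 -0.33
```

View pics/c.png

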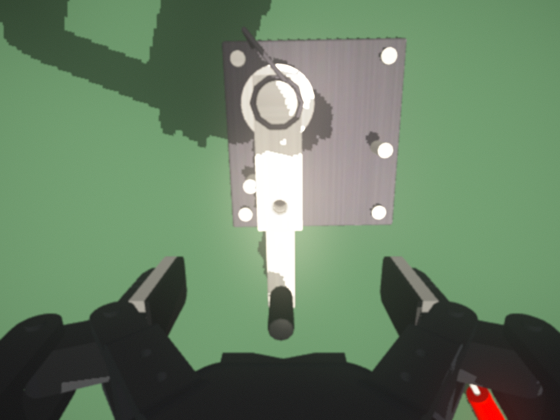

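Wrist view: hole at (280,207), handle top (281,328), arm straight down the image. Now I'll go over the pin.

Request:
play_rows:
  increments:
    - {"offset": [-39,-9,0],"twist": 0,"grip": 1}
    - {"offset": [-78,-18,0],"twist": 0,"grip": 1}
    - {"offset": [-117,-27,0],"twist": 0,"grip": 1}
    - {"offset": [-156,-36,4],"twist": 0,"grip": 1}
    - {"offset": [-195,-45,8],"twist": 0,"grip": 1}

```text
time: 3.1
tool_pos: [0.4985, -0.1757, 0.3229]
tool_rot: [0.001, 0.618, 0.786, 0.0]
contact_force: [0.9, 0.1, 0.4]
gripper_width: 1.003
```

Request:
play_rows:
  increments:
    - {"offset": [-39,-9,3],"twist": 0,"grip": 1}
    - {"offset": [-78,-18,6],"twist": 0,"grip": 1}
    - {"offset": [-117,-27,9],"twist": 0,"grip": 1}
    - {"offset": [-155,-36,12],"twist": 0,"grip": 1}
    - {"offset": [-165,-38,12],"twist": 0,"grip": 1}

```text
time: 3.52
tool_pos: [0.4997, -0.3478, 0.31]
tool_rot: [0.001, 0.62, 0.784, -0.001]
contact_force: [0.0, 0.2, -0.3]
gripper_width: 1.002
```

Request:
play_rows:
  increments:
    - {"offset": [0,0,0],"twist": 0,"grip": 1}
    - {"offset": [0,0,0],"twist": 0,"grip": 1}

```text
time: 3.68
tool_pos: [0.5002, -0.3438, 0.31]
tool_rot: [-0.0, 0.619, 0.785, 0.0]
contact_force: [-0.0, -0.1, -0.7]
gripper_width: 1.001
```

```bash
python3 - <<'E'
from h import *
np.set_printoptions(precision=4,suppress=True)
go(0.5,-0.344,0.31,13.2)
im=m.grab_frame("wrist");cv2.imwrite("pics/d.png",im)
for q in("pin_head","pin_collar","block"):
    print(q,[(w("wrist",x["xyz"]),round(x["p"],2)) for x in m.tip_of(q,"wrist")[:2]])
Ts=[]
for i in range(4):
    p,r,s=pose();T=np.array(m.get_calibration("wrist")["T"]);print(p,(r.T@(T[:3,3]-p))); 
    m.grab_frame("wrist")
E
```

```text
pos [ 0.5002 -0.3438  0.31  ] yaw 13.48 off [-0.2 -0.3 -0. ] twist 0.005 tilt [ 0.0003  0.0006 -1.    ] F [-0.  -0.1 -0.7] t 3.6833 g 1.001 q6 -0.96
pin_head [(array([ 0.4992, -0.3431,  0.0476]), 0.61)]
pin_collar [(array([ 0.5025, -0.3438,  0.0397]), 0.64)]
block []
[ 0.5003 -0.3427  0.31  ] [0.0689 0.0016 0.0304]
[ 0.5003 -0.3429  0.31  ] [0.0689 0.0016 0.0304]
[ 0.5002 -0.3431  0.3099] [0.0689 0.0016 0.0303]
[ 0.5002 -0.3433  0.3099] [0.0689 0.0016 0.0303]
```

View pics/d.png

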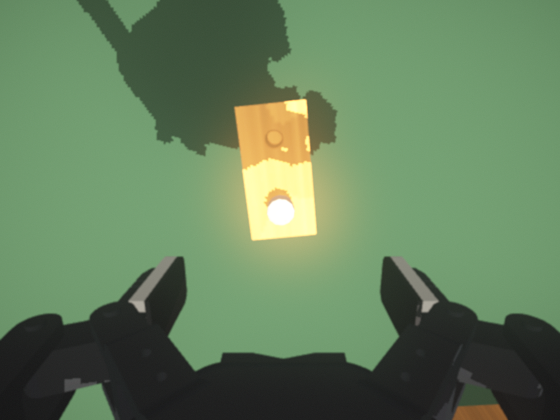

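Wrist view: pin head at (280,211), empty hole at (274,138). I'll turn the pixels into tool-frame offsets.

```bash
cat >> h.py <<'E'
def tool_ray(px,h):
    "tool-frame point (mm) of pixel px on plane at tool z = h (m)"
    c=m.get_calibration("wrist");p,r,s=pose();T=np.array(c["T"])
    Rc=r.T@T[:3,:3]; o=np.array([.0689,.0016,.0304])
    d=Rc@np.array([(px[0]-c["cx"])/c["fx"],(px[1]-c["cy"])/c["fy"],1]); return 1000*(o+d*(h-o[2])/d[2])
E
python3 - <<'E'
from h import *
im=cv2.imread("pics/d.png")
crop=im[185:240,250:315]; cv2.imwrite("pics/d2.png",cv2.resize(crop,None,fx=9,fy=9,interpolation=cv2.INTER_CUBIC))
im=cv2.imread("pics/c.png")
crop=im[185:240,250:315]; cv2.imwrite("pics/c2.png",cv2.resize(crop,None,fx=9,fy=9,interpolation=cv2.INTER_CUBIC))
a=cv2.imread("pics/d2.png");b=cv2.imread("pics/c2.png");cv2.imwrite("pics/e.png",cv2.resize(np.hstack([a,b]),None,fx=.68,fy=.68))
print(tool_ray((280,211),.310-.056),tool_ray((280,207),.330-.044))
E
```

```text
[  0.53456721  -0.84930813 254.        ] [ -5.85580804  -1.18715765 286.        ]
```

View pics/e.png

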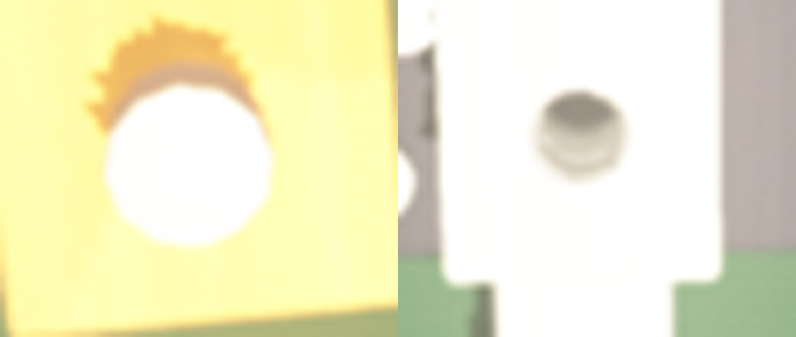

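Head centre ≈ (280.3,211.5) and hole ≈ (279.3,206.8), so the gripper is already over the pin within 1 mm. Descending.

Request:
play_rows:
  increments:
    - {"offset": [0,-0.8,25],"twist": 0,"grip": 1}
    - {"offset": [0,-0.8,50],"twist": 0,"grip": 1}
    - {"offset": [0,-0.8,72],"twist": 0,"grip": 0.8}
    - {"offset": [0,-0.8,86],"twist": 0,"grip": 0.6}
    - {"offset": [0,-0.8,94.5],"twist": 0,"grip": 0.5}

```text
time: 4.5
tool_pos: [0.4985, -0.3439, 0.2128]
tool_rot: [-0.002, 0.619, 0.785, 0.0]
contact_force: [-0.1, 0.6, 0.7]
gripper_width: 0.604
```

Request:
play_rows:
  increments:
    - {"offset": [0,0,0],"twist": 0,"grip": 0.4}
    - {"offset": [0,0,0],"twist": 0,"grip": 0.2}
    - {"offset": [0,0,0],"twist": 0,"grip": 0}
    - {"offset": [0,0,0],"twist": 0,"grip": 0}
    - {"offset": [0,0,0],"twist": 0,"grip": 0}

```text
time: 4.92
tool_pos: [0.4996, -0.345, 0.2166]
tool_rot: [0.001, 0.619, 0.785, -0.0]
contact_force: [0.2, -0.8, 0.0]
gripper_width: 0.206
```

Request:
play_rows:
  increments:
    - {"offset": [0,0,0],"twist": 0,"grip": 0}
    - {"offset": [0,0,0],"twist": 0,"grip": 0}
    - {"offset": [0,0,0],"twist": 0,"grip": 0}

```text
time: 5.17
tool_pos: [0.4996, -0.345, 0.2165]
tool_rot: [0.001, 0.619, 0.785, -0.0]
contact_force: [-0.2, -0.2, 3.3]
gripper_width: 0.199
```

Request:
play_rows:
  increments:
    - {"offset": [0,0,-15],"twist": 0,"grip": 0}
    - {"offset": [0,0,-40],"twist": 0,"grip": 0}
    - {"offset": [0,0,-70],"twist": 0,"grip": 0}
    - {"offset": [0,0,-90],"twist": 0,"grip": 0}
    - {"offset": [0,0,-90],"twist": 0,"grip": 0}

```text
time: 5.58
tool_pos: [0.5004, -0.3457, 0.3111]
tool_rot: [0.005, 0.619, 0.785, -0.0]
contact_force: [1.0, 0.2, 0.5]
gripper_width: 0.2
```

```bash
python3 - <<'E'
from h import *
np.set_printoptions(precision=4,suppress=True)
im=m.grab_frame("wrist");cv2.imwrite("pics/f.png",im)
for q in("pin_head","pin_collar"):
    print(q,[(w("wrist",x["xyz"]),round(x["p"],2)) for x in m.tip_of(q,"wrist")[:2]])
go(0.4965,0.0185,0.31,13.2)
E
```

```text
pin_head [(array([ 0.4991, -0.3403,  0.1385]), 0.56)]
pin_collar [(array([ 0.5031, -0.3391,  0.1278]), 0.67)]
pos [ 0.4988 -0.3443  0.3041] yaw 13.46 off [353.4  82.2  -5.5] twist 0.005 tilt [-0.0011  0.001  -1.    ] F [-0.6  0.2 -1.5] t 5.7333 g 0.202 q6 -0.96
```

View pics/f.png

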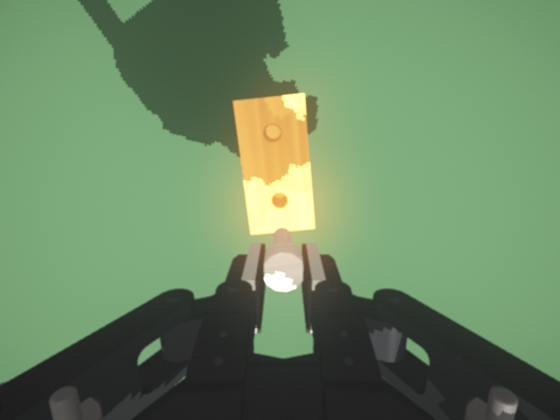

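Pin held upright: head (284,275), foot near (282,234), vacated block hole (280,201). That hole's pixel gives an alignment reference, so I'll take a settled picture of it.

```bash
python3 - <<'E'
from h import *
im=m.grab_frame("wrist");cv2.imwrite("pics/g0.png",im)
cv2.imwrite("pics/g.png",cv2.resize(im[185:300,240:325],None,fx=5.2,fy=5.2,interpolation=cv2.INTER_CUBIC))
go(0.4965,0.0185,0.31,13.2)
print(tool_ray((280,201),.305-.040),tool_ray((282,234),.2055))
E
```

```text
pos [ 0.4986 -0.3442  0.3032] yaw 13.46 off [353.2  82.4  -6. ] twist 0.005 tilt [-0.0024  0.0021 -1.    ] F [-0.9  0.5 -1.2] t 5.7833 g 0.199 q6 -0.96
[  4.93178759  -0.94169359 265.        ] [  1.68710869   0.76908963 205.5       ]
```

View pics/g.png

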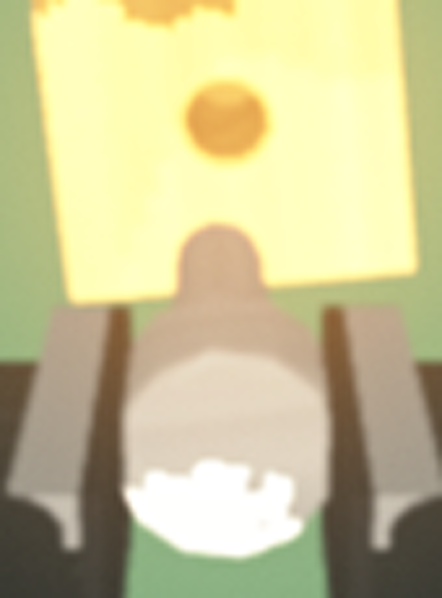

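```bash
python3 - <<'E'
from h import *
for n,px,h in(("head",(283.1,271.7),.1595),("foot",(282.1,235.4),.2055),("hole",(283.2,207.5),.303-.040)): print(n,tool_ray(px,h).round(2))
E
```

```text
head [  1.89   1.43 159.5 ]
foot [  0.84   0.82 205.5 ]
hole [  0.5    1.43 263.  ]
```

Request:
play_rows:
  increments:
    - {"offset": [39,9,0],"twist": 0,"grip": 0}
    - {"offset": [78,18,0],"twist": 0,"grip": 0}
    - {"offset": [117,27,0],"twist": 0,"grip": 0}
    - {"offset": [156,36,0],"twist": 0,"grip": 0}
    - {"offset": [195,45,0],"twist": 0,"grip": 0}

```text
time: 6.2
tool_pos: [0.4964, -0.1426, 0.3027]
tool_rot: [-0.002, 0.62, 0.785, -0.0]
contact_force: [0.8, 0.1, -0.4]
gripper_width: 0.197
```

Request:
play_rows:
  increments:
    - {"offset": [39,9,0],"twist": 0,"grip": 0}
    - {"offset": [78,18,0],"twist": 0,"grip": 0}
    - {"offset": [117,27,0],"twist": 0,"grip": 0}
    - {"offset": [150,35,0],"twist": 0,"grip": 0}
    - {"offset": [158,37,0],"twist": 0,"grip": 0}

```text
time: 6.62
tool_pos: [0.4954, 0.0216, 0.3028]
tool_rot: [-0.002, 0.618, 0.786, -0.0]
contact_force: [0.2, -0.6, 0.5]
gripper_width: 0.203
```

Request:
play_rows:
  increments:
    - {"offset": [0,0,0],"twist": 0,"grip": 0}
    - {"offset": [0,0,0],"twist": 0,"grip": 0}
    - {"offset": [0,0,0],"twist": 0,"grip": 0}
    - {"offset": [0,0,0],"twist": 0,"grip": 0}

```text
time: 6.95
tool_pos: [0.4967, 0.0165, 0.3047]
tool_rot: [-0.0, 0.62, 0.784, -0.0]
contact_force: [-0.0, -0.3, -0.3]
gripper_width: 0.201
```

```bash
python3 - <<'E'
from h import *
go(0.4965,0.0185,0.303,13.2)
im=m.grab_frame("wrist");cv2.imwrite("pics/h0.png",im)
cv2.imwrite("pics/h.png",cv2.resize(im[150:300,240:325],None,fx=4,fy=4,interpolation=cv2.INTER_CUBIC))
go(0.4965,0.0185,0.303,13.2)
E
```

```text
pos [0.4967 0.0165 0.3047] yaw 13.35 off [2.  0.2 1.7] twist 0.003 tilt [-8.e-04 -2.e-04 -1.e+00] F [-0.  -0.3 -0.3] t 6.95 g 0.201 q6 -0.35
pos [0.4968 0.0165 0.3049] yaw 13.34 off [2.  0.2 1.9] twist 0.002 tilt [-5.e-04 -2.e-04 -1.e+00] F [ 0.4 -0.8 -0.2] t 7.0 g 0.197 q6 -0.35
```

View pics/h.png

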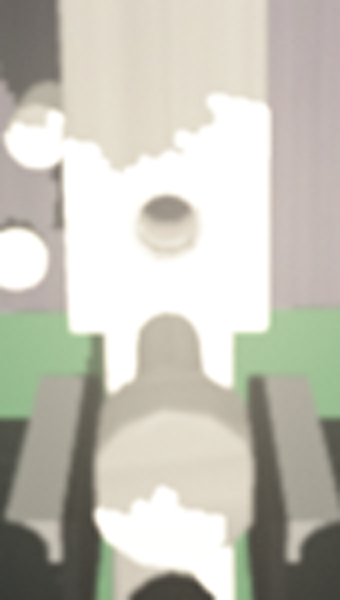

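Wrist view with pin: fork hole at (281.6,205.4), pin foot (282,235.6), head top (283.1,272.1).

```bash
python3 - <<'E'
from h import *
for n,px,h in(("head",(283.1,272.1),.1595),("foot",(282.,235.6),.2055),("hole",(281.6,205.4),.3047-.044)): print(n,tool_ray(px,h).round(2))
E
```

```text
head [  1.69   1.42 159.5 ]
foot [  0.71   0.76 205.5 ]
hole [2.770e+00 2.500e-01 2.607e+02]
```

Request:
play_rows:
  increments:
    - {"offset": [2.3,-0.7,15],"twist": 0,"grip": 0}
    - {"offset": [2.3,-0.7,32],"twist": 0,"grip": 0}
    - {"offset": [2.3,-0.7,44],"twist": 0,"grip": 0}
    - {"offset": [2.3,-0.7,49],"twist": 0,"grip": 0}
    - {"offset": [2.3,-0.7,49],"twist": 0,"grip": 0}

```text
time: 7.42
tool_pos: [0.4949, 0.0194, 0.2544]
tool_rot: [-0.001, 0.62, 0.785, -0.001]
contact_force: [-0.5, 0.6, -0.4]
gripper_width: 0.201
```

Request:
play_rows:
  increments:
    - {"offset": [0,0,0],"twist": 0,"grip": 0}
    - {"offset": [0,0,0],"twist": 0,"grip": 0}
    - {"offset": [0,0,0],"twist": 0,"grip": 0}
    - {"offset": [0,0,0],"twist": 0,"grip": 0}

```text
time: 7.75
tool_pos: [0.4959, 0.0198, 0.2572]
tool_rot: [0.001, 0.619, 0.785, 0.0]
contact_force: [-0.2, 1.1, -0.7]
gripper_width: 0.202
```

```bash
python3 - <<'E'
from h import *
go(0.4965,0.0185,0.2175,13.2)
im=m.grab_frame("wrist");cv2.imwrite("pics/i0.png",im)
cv2.imwrite("pics/i.png",cv2.resize(im[190:300,240:325],None,fx=5,fy=5,interpolation=cv2.INTER_CUBIC))
go(0.4965,0.0185,0.2175,13.2)
E
```

```text
pos [0.4959 0.0198 0.2572] yaw 13.47 off [-1.4  0.2 39.7] twist 0.005 tilt [ 1.7e-03 -2.0e-04 -1.0e+00] F [-0.2  1.1 -0.7] t 7.75 g 0.202 q6 -0.35
pos [0.4958 0.0199 0.257 ] yaw 13.47 off [-1.5  0.3 39.5] twist 0.005 tilt [ 1.4e-03 -2.0e-04 -1.0e+00] F [ 0.4  0.8 -0.8] t 7.8 g 0.198 q6 -0.35
```

View pics/i.png

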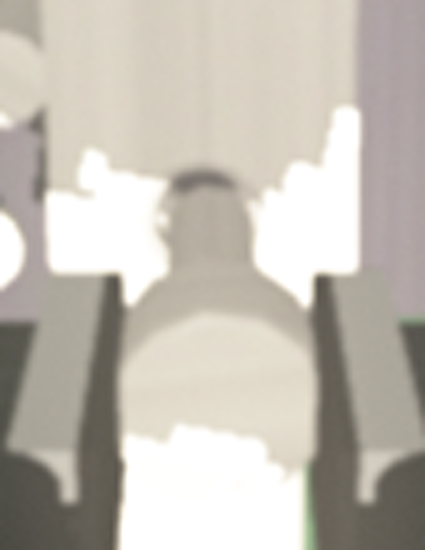

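The foot sits just over the hole; hole far edge (280.4,222.8), foot far edge (281.7,227.6).

```bash
python3 - <<'E'
from h import *
print(tool_ray((280.4,222.8),.213)-[6,0,0],tool_ray((281.7,227.6),.2055)-[5,0,0])
E
```

```text
[-1.7611536e-01 -2.0163402e-01  2.1300000e+02] [  0.54453439   0.59834799 205.5       ]
```

Request:
play_rows:
  increments:
    - {"offset": [-0.6,-0.7,2],"twist": 0,"grip": 0}
    - {"offset": [-0.6,-0.7,5],"twist": 0,"grip": 0}
    - {"offset": [-0.6,-0.7,8],"twist": 0,"grip": 0}
    - {"offset": [-0.6,-0.7,10],"twist": 0,"grip": 0}
    - {"offset": [-0.6,-0.7,11],"twist": 0,"grip": 0}

```text
time: 8.22
tool_pos: [0.495, 0.0189, 0.2449]
tool_rot: [0.0, 0.619, 0.785, -0.0]
contact_force: [0.0, -1.2, 0.4]
gripper_width: 0.202
```

```bash
python3 -c "
from h import *
go(0.4965,0.0185,0.2175,13.2)"
```

```text
pos [0.495  0.0189 0.2449] yaw 13.47 off [-0.8  1.4 27.4] twist 0.005 tilt [ 2.e-04 -6.e-04 -1.e+00] F [ 0.  -1.2  0.4] t 8.2167 g 0.202 q6 -0.35
```

No force and 4–5 mm below the fork top: the pin has entered. Continuing.

Request:
play_rows:
  increments:
    - {"offset": [0,0,3],"twist": 0,"grip": 0}
    - {"offset": [0,0,6],"twist": 0,"grip": 0}
    - {"offset": [0,0,9],"twist": 0,"grip": 0}
    - {"offset": [0,0,12],"twist": 0,"grip": 0}
    - {"offset": [0,0,14],"twist": 0,"grip": 0}

```text
time: 8.63
tool_pos: [0.495, 0.0189, 0.2309]
tool_rot: [0.0, 0.619, 0.785, -0.0]
contact_force: [0.8, -3.3, 2.0]
gripper_width: 0.202
```

```bash
python3 -c "
from h import *
go(0.4965,0.0185,0.2175,13.2)"
```

```text
pos [0.495  0.0189 0.2309] yaw 13.47 off [-0.8  1.4 13.4] twist 0.005 tilt [ 1.e-04 -6.e-04 -1.e+00] F [ 0.8 -3.3  2. ] t 8.6333 g 0.202 q6 -0.35
```

Request:
play_rows:
  increments:
    - {"offset": [-0.4,0,3],"twist": 0,"grip": 0}
    - {"offset": [-0.5,0,6],"twist": 0,"grip": 0}
    - {"offset": [-0.5,0,8.5],"twist": 0,"grip": 0}
    - {"offset": [-0.5,0,10.5],"twist": 0,"grip": 0}
    - {"offset": [-0.5,0,11.5],"twist": 0,"grip": 0}

```text
time: 9.05
tool_pos: [0.495, 0.0185, 0.2194]
tool_rot: [-0.0, 0.619, 0.785, -0.0]
contact_force: [0.3, -3.1, 0.9]
gripper_width: 0.198
```

```bash
python3 -c "
from h import *
go(0.4965,0.0185,0.2175,13.2)"
```

```text
pos [0.495  0.0185 0.2194] yaw 13.47 off [-0.4  1.4  1.9] twist 0.005 tilt [-3.e-04 -2.e-04 -1.e+00] F [ 0.3 -3.1  0.9] t 9.05 g 0.198 q6 -0.35
```

Request:
play_rows:
  increments:
    - {"offset": [-0.2,0,1],"twist": 0,"grip": 0}
    - {"offset": [-0.2,0,2],"twist": 0,"grip": 0}
    - {"offset": [-0.2,0,2.5],"twist": 0,"grip": 0}
    - {"offset": [-0.2,0,2.5],"twist": 0,"grip": 0}

```text
time: 9.38
tool_pos: [0.4955, 0.0185, 0.2185]
tool_rot: [-0.0, 0.619, 0.785, 0.0]
contact_force: [-2.4, -1.4, 6.8]
gripper_width: 0.203
```

Request:
play_rows:
  increments:
    - {"offset": [0,0,0.5],"twist": 0,"grip": 0}
    - {"offset": [0,0,1],"twist": 0,"grip": 0}
    - {"offset": [0,0,1],"twist": 0,"grip": 0}

```text
time: 9.63
tool_pos: [0.4958, 0.0186, 0.2184]
tool_rot: [0.0, 0.619, 0.785, 0.0]
contact_force: [-4.3, -1.8, 12.8]
gripper_width: 0.201
```

Force rises with no travel at the expected height: the head is on the fork. Release and lift.

Request:
play_rows:
  increments:
    - {"offset": [0,0,-1.5],"twist": 0,"grip": 0.1}
    - {"offset": [0,0,-1.5],"twist": 0,"grip": 0.5}
    - {"offset": [0,0,-1.5],"twist": 0,"grip": 0.7}
    - {"offset": [0,0,-1.5],"twist": 0,"grip": 0.7}
    - {"offset": [0,0,-1.5],"twist": 0,"grip": 0.7}

```text
time: 10.05
tool_pos: [0.4948, 0.0186, 0.2171]
tool_rot: [-0.001, 0.619, 0.785, -0.0]
contact_force: [0.8, -0.4, -0.6]
gripper_width: 0.698
```

Request:
play_rows:
  increments:
    - {"offset": [0,0,-20],"twist": 0,"grip": 0.7}
    - {"offset": [0,0,-50],"twist": 0,"grip": 0.7}
    - {"offset": [0,0,-80],"twist": 0,"grip": 0.7}
    - {"offset": [-40,0,-80],"twist": 0,"grip": 0.7}
    - {"offset": [-65,0,-80],"twist": 0,"grip": 0.7}

```text
time: 10.47
tool_pos: [0.5114, -0.0455, 0.3007]
tool_rot: [0.003, 0.618, 0.786, 0.001]
contact_force: [1.0, -0.3, -0.5]
gripper_width: 0.696
```

Request:
play_rows:
  increments:
    - {"offset": [0,0,0],"twist": 0,"grip": 0.7}
    - {"offset": [0,0,0],"twist": 0,"grip": 0.7}
    - {"offset": [0,0,0],"twist": 0,"grip": 0.7}
    - {"offset": [0,0,0],"twist": 0,"grip": 0.7}

```text
time: 10.8
tool_pos: [0.5098, -0.044, 0.2969]
tool_rot: [-0.001, 0.619, 0.785, -0.0]
contact_force: [-0.0, -0.2, -0.3]
gripper_width: 0.701
```

```bash
python3 - <<'E'
from h import *
np.set_printoptions(precision=4,suppress=True)
im=m.grab_frame("wrist");cv2.imwrite("pics/j.png",im)
for q in("pin_head","pin_collar","handle"):
    print(q,[(w("wrist",x["xyz"]),round(x["p"],2)) for x in m.tip_of(q,"wrist")[:2]])
go(0.5135,-0.058,0.227,13.2)
E
```

```text
pin_head [(array([0.4952, 0.0188, 0.0488]), 0.95)]
pin_collar [(array([0.4982, 0.0241, 0.0437]), 0.65)]
handle [(array([ 0.5131, -0.0566,  0.0705]), 0.61)]
pos [ 0.5101 -0.0441  0.2974] yaw 13.52 off [-14.3   0.1  70.4] twist 0.006 tilt [-0.0005  0.0002 -1.    ] F [ 0.8 -0.1 -0.3] t 11.0 g 0.699 q6 -0.47
```

View pics/j.png

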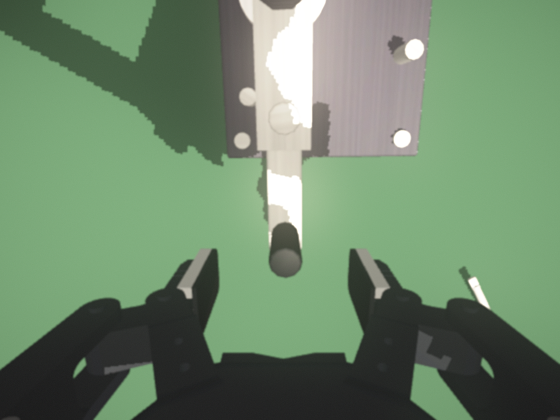

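Wrist view: pin head seated on the fork at (284,118), handle top (286,262). Next I'll lower over the handle and grip.

Request:
play_rows:
  increments:
    - {"offset": [-8,1,15],"twist": 0,"grip": 0.7}
    - {"offset": [-15,1.5,35],"twist": 0,"grip": 0.7}
    - {"offset": [-15,1.5,55],"twist": 0,"grip": 0.7}
    - {"offset": [-15,1.5,68],"twist": 0,"grip": 0.6}
    - {"offset": [-15,1.5,70],"twist": 0,"grip": 0.4}

```text
time: 11.42
tool_pos: [0.5138, -0.0584, 0.2245]
tool_rot: [-0.003, 0.619, 0.785, -0.001]
contact_force: [-0.3, 1.1, -1.2]
gripper_width: 0.478
```

Request:
play_rows:
  increments:
    - {"offset": [0,0,0],"twist": 0,"grip": 0.2}
    - {"offset": [0,0,0],"twist": 0,"grip": 0}
    - {"offset": [0,0,0],"twist": 0,"grip": 0}
    - {"offset": [0,0,0],"twist": 0,"grip": 0}
    - {"offset": [0,0,0],"twist": 0,"grip": 0}

```text
time: 11.83
tool_pos: [0.5152, -0.0589, 0.2281]
tool_rot: [0.0, 0.619, 0.785, 0.0]
contact_force: [-1.0, 1.6, -3.2]
gripper_width: 0.216
```

```bash
python3 -c "
from h import *
go(0.5135,-0.058,0.227,13.2)"
```

```text
pos [ 0.5152 -0.0589  0.2281] yaw 13.47 off [ 1.2 -1.4  1.1] twist 0.005 tilt [ 3.e-04  3.e-04 -1.e+00] F [-1.   1.6 -3.2] t 11.8333 g 0.216 q6 -0.49
```

Handle gripped (opening 0.216 ≈ 20 mm). I'll swing along the 160 mm arc, turning the tool with the arm.

Request:
play_rows:
  increments:
    - {"offset": [0.1,6.4,0],"twist": -0.04,"grip": 0}
    - {"offset": [0.5,12.8,0],"twist": -0.08,"grip": 0}
    - {"offset": [1.2,19.2,0],"twist": -0.12,"grip": 0}
    - {"offset": [2.0,25.5,0],"twist": -0.16,"grip": 0}
    - {"offset": [3.2,31.8,0],"twist": -0.2,"grip": 0}

```text
time: 12.25
tool_pos: [0.5452, -0.0481, 0.2281]
tool_rot: [-0.001, 0.537, 0.844, -0.0]
contact_force: [-6.2, 2.7, 1.5]
gripper_width: 0.218
```

```bash
cat >> h.py <<'E'
def st():
    p,r,s=pose();print("F tool",(r.T@np.array(s["contact_force"])).round(1));go(*p)
E
python3 -c "
from h import *
st()"
```

```text
F tool [ 5.1 -4.5 -1.4]
pos [ 0.5452 -0.0481  0.2281] yaw 25.04 off [0. 0. 0.] twist 0 tilt [-0.0024  0.0011 -1.    ] F [-6.2  2.7  1.5] t 12.25 g 0.218 q6 -0.66
```

Request:
play_rows:
  increments:
    - {"offset": [0.4,6.4,0],"twist": -0.04,"grip": 0}
    - {"offset": [1.0,12.8,0],"twist": -0.08,"grip": 0}
    - {"offset": [1.8,19.2,0],"twist": -0.12,"grip": 0}
    - {"offset": [2.8,25.5,0],"twist": -0.16,"grip": 0}
    - {"offset": [4.0,31.8,0],"twist": -0.2,"grip": 0}

```text
time: 12.67
tool_pos: [0.5722, -0.0314, 0.2281]
tool_rot: [-0.001, 0.45, 0.893, -0.001]
contact_force: [-6.2, -0.3, 2.3]
gripper_width: 0.221
```

```bash
python3 -c "
from h import *
st()"
```

```text
F tool [ 3.4 -5.2 -2.3]
pos [ 0.5722 -0.0314  0.2281] yaw 36.5 off [0. 0. 0.] twist 0 tilt [-3.3e-03 -2.0e-04 -1.0e+00] F [-6.2 -0.3  2.3] t 12.6667 g 0.221 q6 -0.82
```

Request:
play_rows:
  increments:
    - {"offset": [0.3,6.4,0],"twist": -0.04,"grip": 0}
    - {"offset": [0.9,12.8,0],"twist": -0.08,"grip": 0}
    - {"offset": [1.6,19.2,0],"twist": -0.12,"grip": 0}
    - {"offset": [2.6,25.5,0],"twist": -0.16,"grip": 0}
    - {"offset": [3.7,31.8,0],"twist": -0.2,"grip": 0}

```text
time: 13.08
tool_pos: [0.5954, -0.0098, 0.228]
tool_rot: [-0.002, 0.359, 0.933, -0.001]
contact_force: [-8.6, -2.1, 2.5]
gripper_width: 0.215
```

Request:
play_rows:
  increments:
    - {"offset": [0.2,6.4,0],"twist": -0.04,"grip": 0}
    - {"offset": [0.7,12.8,0],"twist": -0.08,"grip": 0}
    - {"offset": [1.4,19.2,0],"twist": -0.12,"grip": 0}
    - {"offset": [2.3,25.5,0],"twist": -0.16,"grip": 0}

```text
time: 13.42
tool_pos: [0.6106, 0.0104, 0.228]
tool_rot: [-0.002, 0.283, 0.959, -0.002]
contact_force: [-9.0, -3.6, 4.0]
gripper_width: 0.218
```

```bash
python3 -c "
from h import *
st()"
```

```text
F tool [ 5.6 -8.  -4. ]
pos [0.6106 0.0104 0.228 ] yaw 57.13 off [0. 0. 0.] twist 0 tilt [-0.005 -0.002 -1.   ] F [-9.  -3.6  4. ] t 13.4167 g 0.218 q6 -1.1
```

Request:
play_rows:
  increments:
    - {"offset": [0.6,6.4,0],"twist": -0.04,"grip": 0}
    - {"offset": [1.2,12.8,0],"twist": -0.08,"grip": 0}
    - {"offset": [1.8,19.2,0],"twist": -0.12,"grip": 0}
    - {"offset": [2.2,22.5,0],"twist": -0.14,"grip": 0}
    - {"offset": [2.2,22.5,0],"twist": -0.14,"grip": 0}

```text
time: 13.83
tool_pos: [0.6212, 0.0303, 0.2281]
tool_rot: [-0.002, 0.215, 0.977, -0.002]
contact_force: [-7.1, -5.9, 3.7]
gripper_width: 0.222
```

```bash
python3 -c "
from h import *
st()"
```

```text
F tool [ 3.9 -8.4 -3.6]
pos [0.6212 0.0303 0.2281] yaw 65.12 off [0. 0. 0.] twist 0 tilt [-0.0042 -0.0031 -1.    ] F [-7.1 -5.9  3.7] t 13.8333 g 0.222 q6 -1.21
```

Request:
play_rows:
  increments:
    - {"offset": [0.2,1,0],"twist": 0,"grip": 0}
    - {"offset": [0.2,2,0],"twist": 0,"grip": 0}
    - {"offset": [0.2,2,0],"twist": 0,"grip": 0}

```text
time: 14.08
tool_pos: [0.6216, 0.0312, 0.2281]
tool_rot: [-0.002, 0.216, 0.976, -0.003]
contact_force: [-8.6, -7.9, 2.9]
gripper_width: 0.216
```

```bash
python3 -c "
from h import *
st()"
```

```text
F tool [  4.5 -10.8  -2.8]
pos [0.6216 0.0312 0.2281] yaw 65.06 off [0. 0. 0.] twist 0 tilt [-0.005  -0.0049 -1.    ] F [-8.6 -7.9  2.9] t 14.0833 g 0.216 q6 -1.2
```

Force is now rising against the stop; a little more to make sure.

Request:
play_rows:
  increments:
    - {"offset": [0.2,1,0],"twist": 0,"grip": 0}
    - {"offset": [0.3,2,0],"twist": 0,"grip": 0}
    - {"offset": [0.3,2.5,0],"twist": 0,"grip": 0}
    - {"offset": [0.3,2.5,0],"twist": 0,"grip": 0}

```text
time: 14.42
tool_pos: [0.622, 0.032, 0.228]
tool_rot: [-0.003, 0.216, 0.976, -0.005]
contact_force: [-11.8, -15.3, 4.4]
gripper_width: 0.22
```

```bash
python3 -c "
from h import *
st()"
```

```text
F tool [  4.3 -18.9  -4.2]
pos [0.622 0.032 0.228] yaw 65.05 off [0. 0. 0.] twist 0 tilt [-0.0073 -0.009  -0.9999] F [-11.8 -15.3   4.4] t 14.4167 g 0.22 q6 -1.2
```

```bash
python3 - <<'E'
from h import *
np.set_printoptions(precision=4,suppress=True)
im=m.grab_frame("wrist");b=m.grab_frame("side")
u,v=map(int,proj("side",(.55,.06,.06)))
c=cv2.resize(b[max(0,v-105):v+105,max(0,u-140):u+140],(560,420))
cv2.imwrite("pics/k.png",cv2.resize(np.hstack([im,c]),(800,300)))
for cam in("wrist","side"):
  for q in("pin_head","handle","can","tub"): print(cam,q,[(w(cam,x["xyz"]),round(x["p"],2)) for x in m.tip_of(q,cam)[:1]])
st()
E
```

```text
wrist pin_head [(array([0.5473, 0.0634, 0.0531]), 0.77)]
wrist handle [(array([0.6213, 0.0331, 0.0675]), 0.57)]
wrist can []
wrist tub []
side pin_head [(array([0.5475, 0.062 , 0.0525]), 0.57)]
side handle []
side can [(array([ 0.6828,  0.3075, -0.0002]), 0.62)]
side tub [(array([ 0.4884,  0.4296, -0.0003]), 0.78)]
F tool [  3.5 -18.2  -5.6]
pos [0.622  0.032  0.2281] yaw 65.03 off [0. 0. 0.] twist 0 tilt [-0.0072 -0.0087 -0.9999] F [-10.8 -15.    5.8] t 14.9167 g 0.218 q6 -1.2
```

View pics/k.png

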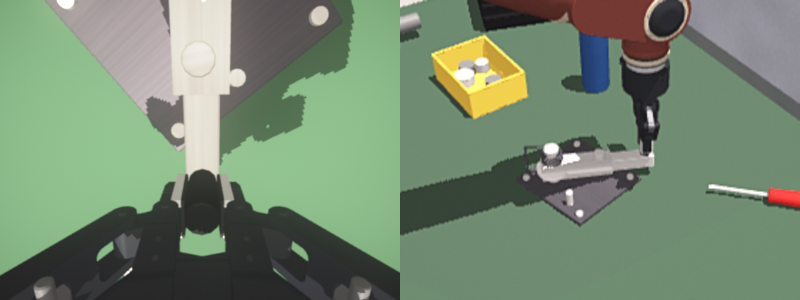

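Wrist view: pin head on the fork (198,58), fork touching the stop peg (237,78), handle gripped. Side view: tub and can are where they were. Handing in.

```bash
python3 -c "
from h import *
print(m.job_done()); st()"
```

```text
the job is handed in; nothing more can be done
None
the job is handed in; nothing more can be done
```

I took the pin from the block and pushed it through the fork and lug until its head sat on the fork. I then swung the arm by its handle to the stop and handed the job in at about 15 s, still gripping and pushing. No verdict came back.

- **Pin seating:** pressing down, the force rose to 13 N with no further travel, about 1 mm above the height I predicted. The last pictures show the head on the fork. The networks put its centre at 53 mm in both views, where 51 mm is expected. The earlier reading was 49 mm, so this is within their 4 mm error.
- **Stop:** the arm swung about 0.90 rad by the tool's position. The fork touches the stop peg in the last picture. The push at the handle rose to about 18–19 N, well above the 8 N spring, for less than 1 mm of movement.
- **Grip:** the handle is held at an opening of 0.218, about 19 mm.
- **Bystanders:** the networks find the tub and can where they were, within their error. I did not measure the screwdriver again. It still lies clear of the hinge in the last side picture, and the gripper was never lowered near it.

The final state could not be read after hand-in, so these figures are from just before it.

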